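# Park the tall tool case in its bench bay

### The job

Push the tall black tool case across the bench into its parking bay until it stands against the bay's end stop, then push the bay's gate shut behind it. The case is heavy and narrow: push it with your fingers low on its lower half so that it slides upright and never tips, do not touch its lid or handle, and do not lift it. Leave the other things on the bench where they are, and finish with your hand clear.

Things in the scene. Friction and masses are not known exactly. Their poses are not given: they have to be found in the camera images.
- case: Tall black tool case standing on the bench, about 1.6 kg: 84 mm deep (its x), 140 mm wide (its y), shell 203 mm tall. Origin: centre of its underside, z up. It starts before the bay's mouth, its x within 0.15 rad of the bay's +x, so it is pushed on its -x face. The lower half is what lies below 110 mm. Friction on the bench about 0.6: pushed below 50 mm it slides, above 60 mm it may tip.
- case_lid: The case's upper half, fixed to it: everything from 111 mm above the bench up, including the handle (a bar along the case's y on top, 235 mm high). Not to be touched. Same origin and axes as the case.
- bay: Steel bay screwed to the bench, no floor plate. Origin: on the bench, where the centre of the parked case's underside belongs. +x points into the bay, the mouth is at -x. End stop: inner face at x = 42 mm, 32 mm high. Side rails 24 mm high, inner faces at y = +-82 mm, from the end stop out to x = -92 mm, then flared guides out to x = -130 mm, y = +-118 mm.
- gate (a joint): Gate angle: aluminium bar on an upright hinge at the mouth, on the bay's -y side. 0 = shut, bar along the bay's +y, 35 mm clear of the parked case; 1.57 = bar out along the bay's -x; starts at 1.5 to 1.85, limit 1.95; opens anticlockwise from above. Stays where left; 1 N at 90 mm from the axis turns it. Bar: 130 mm long from the axis, 10 mm thick, 28 to 58 mm above the bench, over the 24 mm rails.
- gate_hinge (a point): Point on the gate's hinge axis, 43 mm above the bench, at x = -82 mm, y = -117 mm of the bay; its axes are the bay's. The hinge post is 18 mm thick and 62 mm high.
- gate_end (a point): Middle of the free end of the gate bar, 130 mm from the hinge axis, 43 mm above the bench.
- water_bottle: Clear water bottle, 64 mm across, 190 mm tall. Bystander, loose: leave it. Origin: centre of its underside.
- screw_jar: Glass jar, 60 mm across, 75 mm tall. Bystander, loose: leave it. Origin: centre of its underside.
- screwdriver: Screwdriver lying on the bench. Bystander, loose: leave it. Origin: centre of its underside.
- hammer: Hammer lying on the bench. Bystander, loose: leave it. Origin: centre of its underside.
- parts_tray: Orange open tray, 160 x 110 x 50 mm. Bystander, loose: leave it. Origin: centre of its underside.
- flat_case: Flat black tool case lying down, 200 x 260 x 70 mm. Bystander, loose: leave it. Origin: centre of its underside.
- pine_block: Pine block, 40 x 110 x 35 mm. Bystander, loose: leave it. Origin: centre of its underside.
There are look-alikes about, which are no part of the job. Leave any orange look-alike of the case alone.

How it is judged:
On the way:
1. the case stands upright in the bay against the end stop, with the gate still open (x of case in the frame of bay between -0.008 and 0.006 m and y of case in the frame of bay between -0.016 and 0.016 m and angle between the x axis of case and the x axis of bay, either way round below 0.12 rad and angle between case's own z axis and vertical below 0.04 rad and height (world z) of case below 0.006 m and value of joint gate above 0.5 rad), for 0.2 s.
At the end, for the whole second after the job is handed in: The case stands upright in the bay with its front within 8 mm of the end stop, between the rails (within 16 mm of the middle and 0.12 rad of straight), at rest on the bench, and the gate is shut to within 0.15 rad (x of case in the frame of bay between -0.008 and 0.006 m and y of case in the frame of bay between -0.016 and 0.016 m and angle between the x axis of case and the x axis of bay, either way round below 0.12 rad and angle between case's own z axis and vertical below 0.04 rad and height (world z) of case below 0.006 m and value of joint gate below 0.15 rad and linear speed of case below 0.01 m/s); the robot touches nothing.
It fails at once if the case is tipped by more than 0.2 rad (angle between case's own z axis and vertical above 0.2 rad).
It fails at once if the case is lifted off the bench (height (world z) of case above 0.015 m).
It fails at once if the robot pushes or holds the case's lid or handle (over 2 N) (contact force between any of the fingers, the arm and case_lid above 2 N).
It fails at once if the case is pushed with the arm or the gripper's body instead of the fingers (over 5 N) (contact force between the arm and case above 5 N).
It fails at once if another thing on the bench is moved by more than 30 mm (distance of any of water_bottle, screw_jar, screwdriver, hammer, parts_tray, flat_case, pine_block from where it was at the start of the episode above 0.03 m).
It also fails if it takes over 64 s, if anything falls off the work surface, if the arm or the gripper's body presses on something with over 40 N, if the wrist force passes 120 N, or if a joint passes its speed limit or range.

### The arm

A 6-joint arm with a two-finger parallel gripper is mounted at the origin on the work surface. World frame = base frame: x ahead of the robot, y to its left, z up, the work surface at z = 0. Lengths are in m, angles in rad, forces in N, time in s.
With the tool pointing down it reaches from about 0.3 to 0.875 m from the base axis. Payload 6.4 kg.
Tool frame: the origin (TCP) lies midway between the tips of the shut fingers; the grasp point (between the pads) lies 19 mm behind it; z points along the fingers, y is the line along which they close (so a half turn about z gives the same grasp; the last joint's range is limited). The gripper opens to 85 mm and grips with 20 to 120 N. Pads are 22 mm wide; open, the fingers measure 114 mm over their backs; the gripper's body (76 mm by 85 mm) begins 54 mm behind the grasp point. The pads swing forward as they close: fully open they stand 13 mm farther back than shut.
Start: joints at [-1.472, 0.181, 1.607, -0, 1.354, -0.206], TCP at [0.173, -0.549, 0.231] pointing down, gripper open.
Joint ranges: [-2.99, 2.99], [-0.89, 2.07], [0.3, 2.58], [-1.14, 4.28], [0, 2.63], [-3.12, 3.12]. Speed limits (rad/s): [2.57, 2.57, 3.01, 3.14, 3.14, 3.14].

### API

Orientations are given as [roll, pitch, yaw] about the fixed x, y, z axes, in that order (R = Rz(yaw) Ry(pitch) Rx(roll)).
In Python, from plant import env, capture, camera_params, status gives the robot as it stands. The module is installed in compiled form; this text tells all that it offers. Calls block until the motion is done:
- env.move_to(position, orientation): joint-space move of the TCP to a pose.
- env.move_l(position, rotation=None, max_speed=0.15, until_force=None): straight line of the TCP; rotation=None keeps the orientation; max_speed is the mean speed in m/s. With until_force (N) it stops when the force on the tool has changed by that much, and returns True; else False.
- env.set_joints(angles): joint-space move.
- env.gripper_open() and env.close(): open the fingers fully, or close them until they stop; the grip force is fixed at half the most.
- env.hold(seconds).
- env.solve_ik(position, orientation): joint angles nearest the present ones, or None.
- capture(name): name is "side" or "top" or "wrist"; returns (picture, depth): 384x512x3 uint8, red, green, blue; 384x512 float32, m along the optical axis (not along the pixel's ray), 0 where there is no reading.
- camera_params(name): a dict with "fx", "fy", "cx", "cy" (pixels), "R" (3x3) and "t" (3): a world point X has camera coordinates R X + t. Camera axes: x right, y down, z forward; pixel columns grow to the right and rows downward; lengths in m; the calibration is good to about 2 mm. The wrist camera is an equidistant fisheye: a pixel r from the principal point sees the ray r / f radians off the axis. A picture is of the moment at which its call begins: read the wrist's pose just before it. camera_params takes no time and is no camera call; for the wrist camera it gives the pose at the moment of the call.
A pose or a line that the arm cannot do raises env.IKError and nothing moves.
- env.hand_in(): hands the job in; it is judged then, once.
Readings, each from a call of its own:
- status.current_clock(): time.
- status.current_q(): joint angles.
- status.current_qd(): joint speeds.
- status.current_joint_torque(): joint torques, N m.
- status.current_eef_pos(): TCP position.
- status.current_eef_rot(): TCP orientation.
- status.current_ft_force(): force on the tool from outside, world axes, zero at the start.
- status.current_ft_torque(): the same for the moment, N m.
- status.current_grip_width(): finger opening in m.
- status.current_finger_force(): force on a finger pad.
Only numpy, scipy, OpenCV 4.12 (cv2) and the standard library are available. Lean on these libraries where they do the work, as an engineer would, in place of code of your own. Each camera call takes 0.05 s, during which the arm holds its last target. There are 200 camera calls.

## Working session

There is one attempt and no reset: what is moved stays moved. The work goes in short steps, each a Python script; the robot and the scene stay as the last script left them, time stands still between calls to the robot, and variables do not carry over. Pictures are saved under pics/ and viewed, at most 10 in all, crops included, and the job is handed in when it is done.

```bash
mkdir -p pics; python3 - <<'E'
from plant import env,capture,camera_params,status
import cv2,numpy as np
for n in("top","side"):
    p,d=capture(n); cv2.imwrite(f"pics/{n}0.png",p[:,:,::-1]); np.savez(f"{n}0.npz",p=p,d=d,**{k:v for k,v in camera_params(n).items()})
    c=camera_params(n); print(n,c, -np.array(c["R"]).T@c["t"])
print(status.current_clock(),status.current_eef_rot())
E
```

```text
top {'fx': 488.5060595011562, 'fy': 488.5060595011562, 'cx': 256.6809621137265, 'cy': 186.48831729139314, 'R': array([[-0.00720267, -0.99986165,  0.0149933 ],
       [-0.99769296,  0.00617326, -0.06760651],
       [ 0.0675046 , -0.01544566, -0.9975994 ]]), 't': array([-0.02898176,  0.52503362,  1.62536936])} [ 0.41389369 -0.00711402  1.65739772]
side {'fx': 471.9408025976317, 'fy': 471.9408025976317, 'cx': 242.29233047536022, 'cy': 191.1672736287186, 'R': array([[ 0.70660677,  0.70759625, -0.00379728],
       [ 0.46877512, -0.47212595, -0.74655675],
       [-0.53005355,  0.52574198, -0.66531091]]), 't': array([-0.35910701, -0.19975447,  1.83399666])} [ 1.31950381 -0.80441553  1.06968631]
0.1 [-3.14003878e+00 -3.34354339e-04  3.04768045e-01]
```

View pics/top0.png

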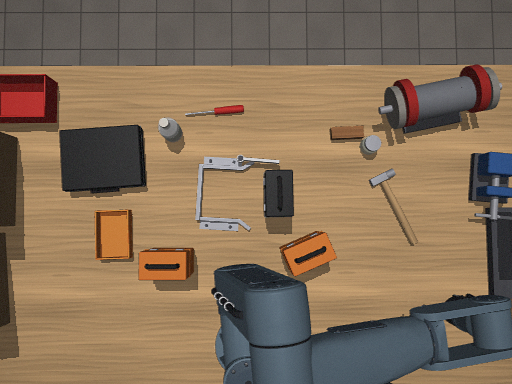

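View pics/side0.png

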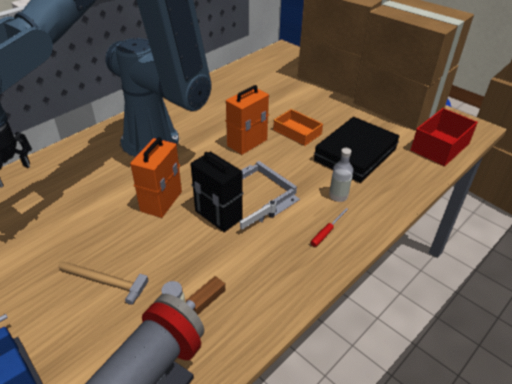

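The top view shows the black case at about (279,193) and the grey bay to its left, with the end stop at column 200, rails at rows 162 and 225, and the mouth facing right. The gate runs from its hinge at (240,160) to its free end at (279,162). The orange look-alike at (308,254) is close to the case. The side view agrees.

```bash
cat >h.py <<'E'
import numpy as np,cv2
def cloud(z):
    v,u=np.mgrid[:384,:512]; d=z["d"]
    C=np.stack([(u-z["cx"])/z["fx"]*d,(v-z["cy"])/z["fy"]*d,d],-1)
    return (C-z["t"])@z["R"]
def ray(z,u,v,h):
    r=np.array([(u-z["cx"])/z["fx"],(v-z["cy"])/z["fy"],1])@z["R"]; o=-z["R"].T@z["t"]
    return (o+r*(h-o[2])/r[2])[:2]
E
python3 - <<'E'
from h import *
z=np.load("top0.npz"); W=cloud(z); p=z["p"].astype(int)
hs=cv2.cvtColor(z["p"],cv2.COLOR_RGB2HSV)
def rect(m,name):
    P=W[m][:,:2].astype(np.float32); print(name,m.sum(),cv2.minAreaRect(P), W[m][:,2].min().round(3),np.median(W[m][:,2]).round(3))
roi=np.zeros((384,512),bool); roi[150:240,190:300]=1
Z=W[...,2]
rect(roi&(Z>.19)&(Z<.215)&(np.arange(512)>255)&(hs[...,2]<90),"case top")
rect(roi&(Z>.22),"handle")
g=roi&(hs[...,1]<50)&(hs[...,2]>100)
print("table z",np.median(Z[300:,20:150]),np.median(Z[100:130,280:320]))
n,l,s,c=cv2.connectedComponentsWithStats((g&(Z>.012)).astype(np.uint8))
for i in range(1,n):
    if s[i,4]>30: rect(l==i,str(s[i]))
big=cv2.resize(z["p"][145:240,185:305,::-1],None,fx=6,fy=6,interpolation=cv2.INTER_CUBIC); cv2.imwrite("pics/crop.png",big)
for r in (156,160,164,170,190,215,222,226,230): print(r,[(c,round(Z[r,c]*1000)) for c in range(192,290,4)])
E
```

```text
case top 1159 ((0.4929845631122589, -0.09607252478599548), (0.08375295996665955, 0.13818109035491943), 89.85397338867188) 0.191 0.202
handle 186 ((0.4624771773815155, -0.07483559101819992), (0.0595070943236351, 0.1557086855173111), 56.57101821899414) 0.22 0.234
table z -0.0008107485143514608 -0.0003824107773432167
[236 155  44   8 126] 126 ((0.6146343946456909, -0.034698598086833954), (0.14314694702625275, 0.020921261981129646), 88.41158294677734) 0.012 0.058
[195 164  56  66 582] 582 ((0.4922265410423279, 0.08140061050653458), (0.18375910818576813, 0.21714355051517487), 89.26429748535156) 0.013 0.027
156 [(192, -1), (196, 1), (200, -1), (204, 0), (208, 6), (212, 1), (216, 2), (220, -4), (224, 4), (228, 1), (232, 2), (236, 10), (240, 65), (244, 6), (248, -1), (252, 2), (256, -3), (260, -2), (264, 0), (268, 6), (272, -4), (276, 2), (280, 3), (284, -4), (288, -6)]
160 [(192, 0), (196, -1), (200, -5), (204, -4), (208, -4), (212, 1), (216, -3), (220, 1), (224, 1), (228, 8), (232, -6), (236, 2), (240, 63), (244, 54), (248, 62), (252, 54), (256, 55), (260, 59), (264, 57), (268, 52), (272, 
[... 1247 characters left out ...]
 (228, 1657), (232, 4), (236, 7), (240, 25), (244, -3), (248, -7), (252, 2), (256, -2), (260, 4), (264, 6), (268, 1), (272, 3), (276, 2), (280, 2), (284, -8), (288, 1)]
226 [(192, -8), (196, 6), (200, 13), (204, 4), (208, 8), (212, -3), (216, 5), (220, 3), (224, -2), (228, 4), (232, 4), (236, 7), (240, -5), (244, 24), (248, 20), (252, -6), (256, 8), (260, 2), (264, -4), (268, 1), (272, 1), (276, -4), (280, -2), (284, -4), (288, -1)]
230 [(192, 3), (196, 3), (200, 3), (204, 2), (208, -3), (212, -6), (216, 2), (220, -1), (224, 1), (228, 3), (232, 4), (236, 3), (240, 1), (244, -6), (248, -2), (252, 0), (256, 4), (260, -3), (264, -9), (268, 4), (272, 0), (276, -3), (280, -3), (284, 3), (288, 2)]
```

View pics/crop.png

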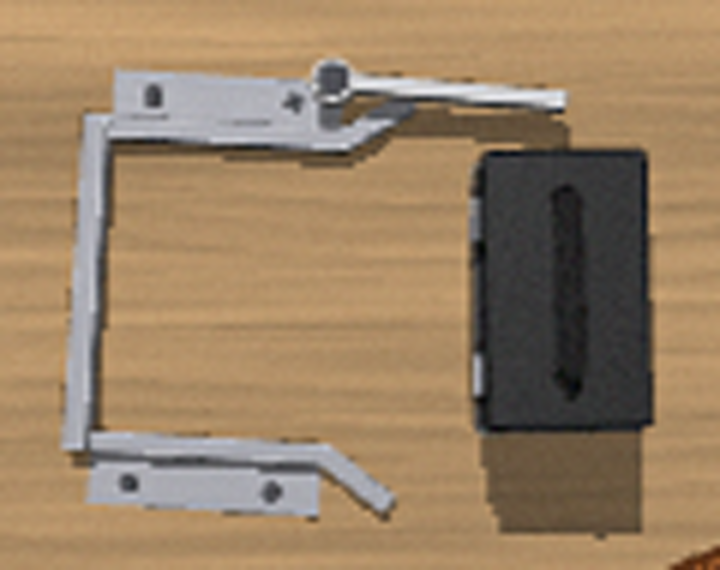

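The crop shows the bay tilted slightly clockwise. In crop pixels (6x), the inner edge of the end stop runs (110,120)→(91,440). The inner edges of the rails run (110,136)→(348,148) and (92,432)→(322,444). The hinge is at (333,80), and the gate bar's centre line ends at (565,101).

```bash
python3 - <<'E'
from h import *
z=np.load("top0.npz")
P=lambda x,y,h: ray(z,185+(x+.5)/6-.5,145+(y+.5)/6-.5,h)
s1,s2=P(110,120,.032),P(91,440,.032)
a1,a2=P(110,136,.024),P(348,148,.024)
b1,b2=P(92,432,.024),P(322,444,.024)
hg=P(333,80,.062); ge=P(565,101,.058)
dirs=[a1-a2,b1-b2]; print("rail angs",[np.arctan2(d[1],d[0]) for d in dirs], "stop",np.arctan2(*(s1-s2)[::-1])+np.pi/2)
# combine yaw
yaw=np.mean([np.arctan2(d[1],d[0]) for d in dirs]+[np.arctan2(*(s1-s2)[::-1])+np.pi/2])
R=np.array([[np.cos(yaw),-np.sin(yaw)],[np.sin(yaw),np.cos(yaw)]])
f=lambda p:p@R
print("yaw",yaw,"railsep",f((b1+b2)/2)[1]-f((a1+a2)/2)[1])
ym=(f((b1+b2)/2)[1]+f((a1+a2)/2)[1])/2; xm=f((s1+s2)/2)[0]-.042
hb=f(hg)-[xm,ym]; print("hinge in bay",hb,"exp -.082 -.117")
o=R@np.array([xm,ym]); print("bay",o)
for n,q in dict(a1=a1,a2=a2,b1=b1,b2=b2,s1=s1,s2=s2).items(): print(n,f(q)-f(o))
d=f(ge)-f(hg); print("gate",np.arctan2(-d[0],d[1]),np.linalg.norm(d))
# case
W=cloud(z);Z=W[...,2]; m=(Z>.19)&(Z<.215); m[:150]=0;m[240:]=0;m[:,:258]=0;m[:,300:]=0
Q=W[m][:,:2]
c=[P(485,150,.203),P(646,151,.203),P(652,427,.203),P(484,430,.203)]
print("case corners",c,np.mean(c,0), "in bay",f(np.mean(c,0))-f(o))
e=[c[0]-c[1],c[3]-c[2],]; print([np.arctan2(v[1],v[0]) for v in e],[np.arctan2(v[1],v[0])+np.pi/2 for v in (c[0]-c[3],c[1]-c[2])],[np.linalg.norm(v) for v in e+[c[0]-c[3]]])
# orange look-alike nearby
hs=cv2.cvtColor(z["p"],cv2.COLOR_RGB2HSV); m=(hs[...,0]<18)&(hs[...,1]>180)&(Z>.18)&(Z<.22); m[:,:250]=0
print("orange",cv2.boxPoints(cv2.minAreaRect(W[m][:,:2].astype(np.float32))))
E
```

```text
rail angs [np.float64(1.51451282447838), np.float64(1.511592190423644)] stop 1.51210494705851
yaw 1.5127366539868445 railsep 0.16563229177290484
hinge in bay [-0.08154529 -0.11596571] exp -.082 -.117
bay [0.50522127 0.11017362]
a1 [ 0.04222862 -0.08269784]
a2 [-0.09098788 -0.08293445]
b1 [0.0425721  0.08274298]
b2 [-0.0852856   0.08288931]
s1 [ 0.04194378 -0.09081528]
s2 [0.04205622 0.08718332]
gate 1.5365822423646036 0.12779240771239098
case corners [array([ 0.5628449 , -0.05613903]), array([ 0.5618881 , -0.13652024]), array([ 0.42436459, -0.13783108]), array([ 0.42347141, -0.05447075])] [ 0.49314225 -0.09624028] in bay [-2.06767004e-01  8.10792798e-05]
[np.float64(1.5588936386979806), np.float64(1.5815105307221022)] [np.float64(1.5588270312829309), np.float64(1.5803277985770032)] [np.float64(0.08038690037946611), np.float64(0.08336511429755514), np.float64(0.13938347221581587)]
orange [[ 0.2132954  -0.17452043]
 [ 0.826623   -0.7829037 ]
 [ 0.9738136  -0.63451695]
 [ 0.36048597 -0.02613372]]
```

```bash
cat >k.py <<'E'
from h import *
from scipy.spatial.transform import Rotation as Ro
B=np.array([.5052,.1102]); YAW=1.5127
def w(x,y,z=0):  # bay -> world
    c,s=np.cos(YAW),np.sin(YAW); return [B[0]+c*x-s*y,B[1]+s*x+c*y,z]
def ori(yaw,tilt,flip=False):  # tool z leans 'tilt' from down towards heading yaw; closing axis level, across
    zt=np.array([np.sin(tilt)*np.cos(yaw),np.sin(tilt)*np.sin(yaw),-np.cos(tilt)])
    yt=np.array([-np.sin(yaw),np.cos(yaw),0])*(-1 if flip else 1)
    return Ro.from_matrix(np.c_[np.cross(yt,zt),yt,zt]).as_euler("xyz").tolist()
E
python3 - <<'E'
from k import *
from plant import env
rows=[];r=[];zz=[]
for x in np.linspace(.35,.8,6):
    for z in (.05,.2,.35):
        q=env.solve_ik([x,0,z],[np.pi,0,0])
        if q is None: continue
        q=np.array(q); a,b=q[1],q[1]+q[2]
        rows.append([1,np.sin(a),np.cos(a),np.sin(b),np.cos(b)]); r.append(x); zz.append(z)
for t in (r,zz): 
    s=np.linalg.lstsq(np.array(rows),np.array(t),rcond=None); print(s[0].round(4),s[1],s[2])
# flange: planar pitch
for p in (.3,.6):
    q=env.solve_ik([.6,0,.2],ori(0,p)); print(p,q)
for tilt in (.6,.7,.8):
  for flip in (0,1):
    for bx in (-.30,-.25,-.04):
        q=env.solve_ik(w(bx,0,.02),ori(YAW,tilt,flip)); print(tilt,flip,bx,None if q is None else np.round(q,2))
z=np.load("top0.npz")
print("orange",[ray(z,u,v,.2).round(3) for u,v in((281,248),(324,232),(335,259),(292,275))])
E
```

```text
[ 0.0471  0.4249 -0.0122  0.4934  0.0853] [5.29049878e-06] 5
[-0.0055  0.      0.4382 -0.0855  0.5145] [6.63506672e-31] 5
0.3 [-0.23507656  0.07271904  1.82411303  0.08446669  0.95422988 -1.84465108]
0.6 [-0.28433505 -0.07372485  2.06302341  0.28842359  0.59059688 -2.04910685]
0.6 0 -0.3 [-0.85  0.6   1.66  0.42  1.36  2.16]
0.6 0 -0.25 [-0.79  0.56  1.73  0.45  1.31  2.19]
0.6 0 -0.04 [-0.45  0.45  1.91  0.62  1.12  2.38]
0.6 1 -0.3 [-0.85  0.6   1.66  0.42  1.36 -0.98]
0.6 1 -0.25 [-0.79  0.56  1.73  0.45  1.31 -0.95]
0.6 1 -0.04 [-0.45  0.45  1.91  0.62  1.12 -0.77]
0.7 0 -0.3 [-0.88  0.66  1.61  0.46  1.44  2.12]
0.7 0 -0.25 [-0.82  0.61  1.69  0.49  1.39  2.15]
0.7 0 -0.04 [-0.5   0.49  1.9   0.68  1.19  2.29]
0.7 1 -0.3 [-0.88  0.66  1.61  0.46  1.44 -1.02]
0.7 1 -0.25 [-0.82  0.61  1.69  0.49  1.39 -1.  ]
0.7 1 -0.04 [-0.5   0.49  1.9   0.68  1.19 -0.85]
0.8 0 -0.3 [-0.91  0.72  1.57  0.49  1.52  2.09]
0.8 0 -0.25 [-0.85  0.67  1.65  0.53  1.47  2.11]
0.8 0 -0.04 [-0.54  0.55  1.88  0.73  1.26  2.22]
0.8 1 -0.3 [-0.91  0.72  1.57  0.49  1.52 -1.05]
0.8 1 -0.25 [-0.85  0.67  1.65  0.53  1.47 -1.03]
0.8 1 -0.04 [-0.54  0.55  1.88  0.73  1.26 -0.92]
orange [array([ 0.329, -0.101]), array([ 0.375, -0.229]), array([ 0.295, -0.261]), array([ 0.25 , -0.132])]
```

```bash
python3 - <<'E'
from k import *
from plant import env,capture,camera_params,status
o=ori(YAW,.75,True); S=lambda m:print(m,round(status.current_clock(),1),np.round(status.current_eef_pos(),3),np.round(status.current_ft_force(),1))
env.gripper_open()
env.move_to(w(-.35,0,.25),o); S("above")
env.move_l(w(-.31,0,.018),None,.12); S("down")
print(env.move_l(w(-.255,0,.018),None,.06,until_force=30)); S("near")
print(env.move_l(w(-.20,0,.018),None,.04,until_force=40)); S("pushed")
for n in("top","side"):
    p,d=capture(n); cv2.imwrite(f"pics/{n}1.png",p[:,:,::-1])
a=cv2.imread("pics/top1.png")[130:290,180:380]; b=cv2.imread("pics/side1.png")[90:260,100:340]
cv2.imwrite("pics/m1.png",np.hstack([cv2.resize(a,(400,340)),cv2.resize(b,(400,340))]))
E
```

```text
above 1.9 [ 0.485 -0.24   0.25 ] [-0.4 -0.   0.5]
down 4.0 [ 0.487 -0.2    0.019] [-0.1 -0.  -1. ]
False
near 5.1 [ 0.491 -0.145  0.018] [-0.  -1.2  0.9]
False
pushed 6.6 [ 0.494 -0.091  0.018] [ 0.2 -7.8 -0.2]
```

View pics/m1.png

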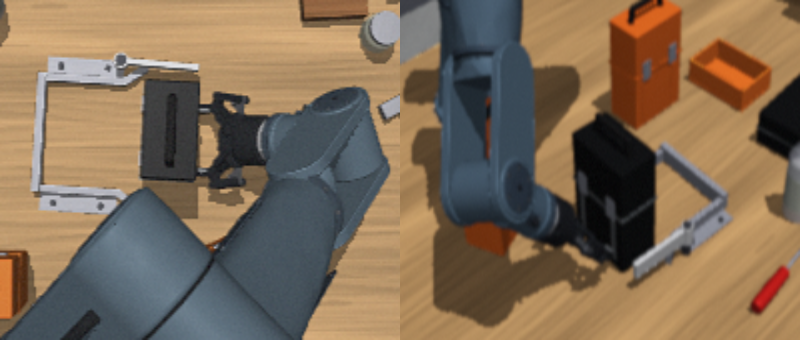

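The case is sliding upright, with both fingertips at the left panel's (205,107) and (205,170) squarely on its rear face, and it is lined up with the mouth. I'll keep pushing to the stop.

```bash
cat >>k.py <<'E'
def case_check(n="top"):
    from plant import capture,camera_params
    p,d=capture(n); z=dict(p=p,d=d,**camera_params(n)); W=cloud(z)
    c,s=np.cos(YAW),np.sin(YAW); L=(W[...,:2]-B)@np.array([[c,-s],[s,c]])
    v=cv2.cvtColor(p,cv2.COLOR_RGB2HSV)[...,2]
    m=(W[...,2]>.19)&(W[...,2]<.215)&(v<90)&(abs(L[...,1])<.1)&(abs(L[...,0])<.3)
    k,l,st,_=cv2.connectedComponentsWithStats(m.astype(np.uint8)); m=l==1+st[1:,4].argmax()
    print("case in bay",cv2.minAreaRect(L[m].astype(np.float32)),m.sum(),W[m][:,2].mean()); return p
E
python3 - <<'E'
from k import *
from plant import env,capture,camera_params,status
S=lambda m:print(m,round(status.current_clock(),1),np.round(status.current_eef_pos(),3),np.round(status.current_ft_force(),1))
print(env.move_l(w(-.065,0,.018),None,.05,until_force=40)); S("pushed")
case_check()
print(env.move_l(w(-.03,0,.018),None,.025,until_force=22)); S("stop")
q=np.array(status.current_eef_pos())[:2]-B; print("tcp in bay x",q@[np.cos(YAW),np.sin(YAW)])
case_check()
env.move_l(w(-.11,0,.018),None,.08); S("back")
p=case_check(); cv2.imwrite("pics/top2.png",p[:,:,::-1]); p,_=capture("side"); cv2.imwrite("pics/side2.png",p[:,:,::-1])
a=cv2.imread("pics/top2.png")[130:290,160:360]; b=cv2.imread("pics/side2.png")[90:260,100:340]
cv2.imwrite("pics/m2.png",np.hstack([cv2.resize(a,(400,340)),cv2.resize(b,(400,340))]))
E
```

```text
False
pushed 9.6 [0.502 0.043 0.018] [ 0.3 -8.4  0.2]
case in bay ((-0.028966523706912994, -0.004038907587528229), (0.1391860544681549, 0.08297758549451828), 89.9631118774414) 1133 0.20214209277943682
True
stop 10.8 [0.504 0.074 0.018] [-0.7 -3.3  2.3]
tcp in bay x -0.03666362704484127
case in bay ((0.0013242848217487335, -0.004281781613826752), (0.13987548649311066, 0.08318419009447098), 89.7789077758789) 1130 0.2023001238681599
back 11.9 [0.499 0.001 0.018] [-0.6  0.4 -0.2]
case in bay ((0.001443721354007721, -0.004351772367954254), (0.13979198038578033, 0.08305712789297104), 89.84949493408203) 1133 0.202219131544799
```

View pics/m2.png

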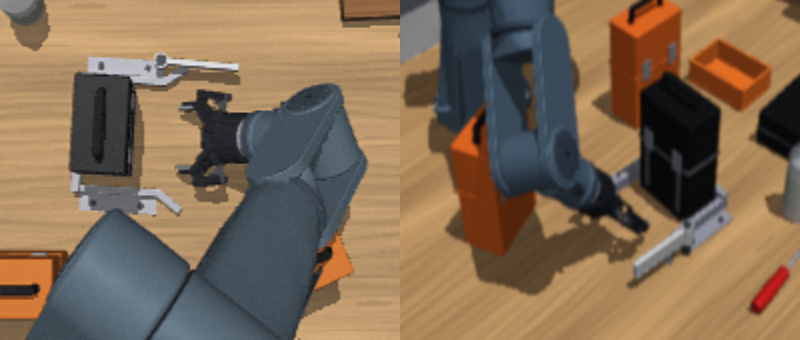

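The case stands upright at x = +1 mm, y = -4 mm and 0 rad from the bay, and the gate is still open. Next is the gate.

```bash
python3 - <<'E'
from k import *
from plant import env,capture,camera_params,status
S=lambda m:print(m,round(status.current_clock(),1),np.round(status.current_eef_pos(),3),np.round(status.current_ft_force(),1))
H=np.array([-.082,-.117]); o=ori(YAW,.4,True)
def g(phi,off,r=.085,z=.033):
    p=H+r*np.array([-np.sin(phi),np.cos(phi)])+off*np.array([-np.cos(phi),-np.sin(phi)]); return w(p[0],p[1],z)
phis=np.linspace(1.45,0,9)
for t in [1.54]+list(phis): assert env.solve_ik(g(t,.02),o) is not None
env.move_l(w(-.28,0,.018),None,.15); env.move_l(w(-.30,0,.2),None,.2); S("up"); env.close()
env.move_to(g(1.54,.055,z=.2),o); S("over"); env.move_l(g(1.54,.055),None,.12); S("down")
for t in phis:
    if env.move_l(g(t,.02),None,.06,until_force=15): S("force"); break
S("swept"); print(t)
p=case_check(); cv2.imwrite("pics/top3.png",p[:,:,::-1]); p,_=capture("side"); cv2.imwrite("pics/side3.png",p[:,:,::-1])
a=cv2.imread("pics/top3.png")[130:290,160:360]; b=cv2.imread("pics/side3.png")[90:260,100:340]
cv2.imwrite("pics/m3.png",np.hstack([cv2.resize(a,(400,340)),cv2.resize(b,(400,340))]))
E
```

```text
up 14.3 [ 0.487 -0.189  0.199] [ 0.3  0.5 -0.3]
over 16.0 [ 0.664 -0.069  0.199] [-0.6  0.3 -0.3]
down 17.5 [ 0.665 -0.068  0.034] [1.  0.6 0.9]
swept 21.7 [0.531 0.007 0.033] [ 0.5 -0.2  0.5]
0.0
case in bay ((0.0013793408870697021, -0.0044940561056137085), (0.08307528495788574, 0.1400640308856964), 0.16037802398204803) 1134 0.20228854450264744
```

View pics/m3.png

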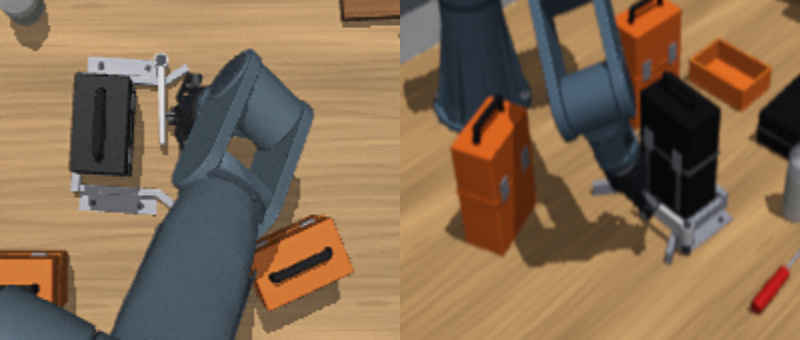

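The gate bar runs from the left panel's (161,62) to (164,150), which leaves it about 0.1 rad open. I'll nudge it onwards gently, back off and measure the bar.

```bash
python3 - <<'E'
from k import *
from plant import env,capture,camera_params,status
S=lambda m:print(m,round(status.current_clock(),1),np.round(status.current_eef_pos(),3),np.round(status.current_ft_force(),1))
print(env.move_l(w(-.082-.009,-.032,.033),None,.02,until_force=6)); S("nudge")
env.move_l(w(-.20,-.032,.033),None,.1); env.move_l(w(-.27,-.032,.2),None,.15); S("clear")
p=case_check(); cv2.imwrite("pics/top4.png",p[:,:,::-1])
z=dict(p=p,**camera_params("top")); 
cv2.imwrite("pics/m4.png",cv2.resize(p[145:240,185:305,::-1],None,fx=6,fy=6,interpolation=cv2.INTER_CUBIC))
E
```

```text
True
nudge 22.3 [0.532 0.015 0.033] [-0.6 -3.6  3.3]
clear 24.9 [ 0.521 -0.161  0.199] [-0.8 -0.3 -0.4]
case in bay ((0.0016708895564079285, -0.004489615559577942), (0.13995881378650665, 0.08343314379453659), 89.85784912109375) 1134 0.20236197885649793
```

View pics/m4.png

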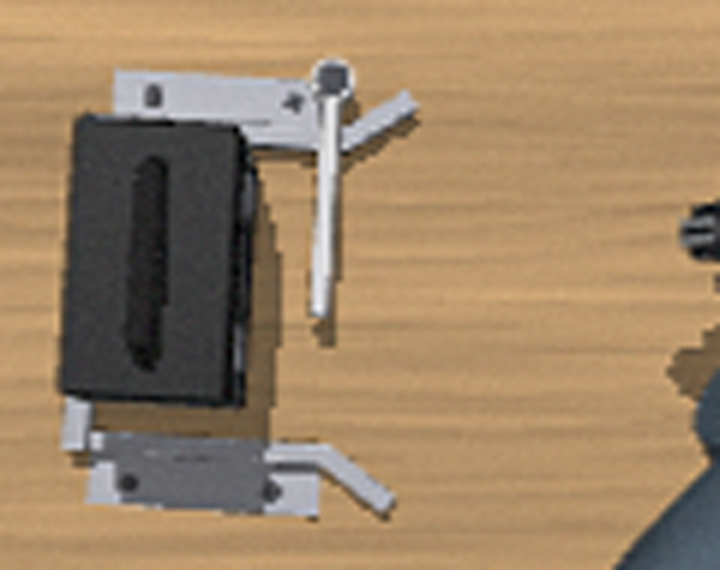

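The bar now runs from (331,80) to (319,316), parallel to the end stop to within about 0.01 rad, so the gate is shut. The case is in place and the hand is clear.

```bash
python3 -c "
from plant import env
print(env.hand_in())"
```

```text
the job is handed in; nothing more can be done
None
```

The job is handed in (result not reported back): by the last camera check the case is upright against the bay's end stop (about 2 mm past its mark and 4 mm off centre, both within limits), the gate is shut to about 0.01 rad, and the hand is clear.

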